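# Close up after feeding

## Task

Feeding is over, so close everything up: push the tank's open clear flap over until it lies flat on the tank, and push the open flip-top lid of the squat canister on the turntable over until it is fully shut, in either order. Only push with the fingers, without picking anything up: the canister stays standing where it is on the turntable, and all the other things stay where they are.

Things in the scene. Friction and masses are not known exactly. Their poses are not given: they have to be found in the camera images.
- flap_hinge (a point): Middle of the flap's hinge line on top of the fixed glass tank (300 mm wide along y, 220 mm deep along x, 130 mm high, rear half of its top closed by a fixed glass cover whose top is 137 mm above the counter). The point is 137 mm above the counter and 10 mm behind the tank's middle. Axes are the tank's: z up, y along the hinge, -x towards the tank's front, the side to which the flap closes. These axes do not turn with the flap.
- flap_edge (a point): Middle of the flap's free edge, 115 mm from the hinge line; moves with the flap. The flap is a clear acrylic pane 280 mm wide (along the hinge) and 5 mm thick, centred on the hinge line's plane, with a white trim 9 mm thick and 12 mm wide along the free edge.
- flap (a joint): Angle of the tank's flap, rad: 0 = shut, flat on the tank with its free edge at the front; pi/2 = upright; more = leaning backwards over the rear cover (stop at 2.2). The hinge is stiff and the flap stays wherever it is left; about 1.5 to 3 N at its free edge moves it.
- canister: Squat green round flip-top canister, 84 mm across, 65 mm high to its closed lid's underside (74 mm over the lid), about 0.4 kg, standing loose on the white plastic turntable (300 mm across, top 40 mm above the counter, turns stiffly). Origin at the centre of its underside, z up, lid hinge on its +x side.
- lid_hinge (a point): Middle of the canister lid's hinge, on the canister's rim, 42 mm to +x of its axis and 65 mm above its underside. Axes are the canister's: z up, y along the hinge, -x the side to which the lid closes. These axes do not turn with the lid.
- lid_edge (a point): Middle of the lid's free edge, opposite the hinge and 84 mm from it; moves with the lid. The lid is a green disc 84 mm across and 10 mm thick; its outer face (the top when shut) lies 9 mm from the hinge line's plane. A thumb tab 24 mm wide sticks out 10 mm beyond this point.
- canister_lid (a joint): Angle of the canister's lid, rad: 0 = shut; pi/2 = upright; more = leaning back away from the canister (stop at 2.1). It stays wherever it is left; about 0.5 N at its edge moves it.
- dish: Bystander on the turntable: white ceramic dish, 76 mm across, 24 mm high. Origin under its centre.
- spoon: Bystander on the turntable: stainless spoon 140 mm long, 30 mm wide, lying flat.
- pipette: Bystander on the turntable: plastic pipette 150 mm long, 14 mm thick, lying flat. Origin under its middle.
- bottle: Bystander behind: amber glass bottle, 52 mm across, 130 mm high. Origin under its centre.
- beaker: Bystander in front at the left: clear plastic beaker, 64 mm across, 80 mm high. Origin under its centre.
- jar: Bystander behind: glass jar with steel cap, 64 mm across, 75 mm high. Origin under its centre.
- scraper: Bystander in front at the right: flat scraper 200 mm long lying on the counter.
There are look-alikes about, which are no part of the job. Leave any brown or red look-alike of the canister alone.

How it is judged:
By the outcome, as a careful person would: the job done as asked, in the order asked, and still so for the second after the job is handed in, with the robot touching nothing.
It also fails if it takes over 54 s, if anything falls off the work surface, if the arm or the gripper's body presses on something with over 40 N, if the wrist force passes 120 N, or if a joint passes its speed limit or range.

## Robot

A 6-joint arm with a two-finger parallel gripper is mounted at the origin on the work surface. World frame = base frame: x ahead of the robot, y to its left, z up, the work surface at z = 0. Lengths are in m, angles in rad, forces in N, time in s.
With the tool pointing down it reaches from about 0.375 to 0.975 m from the base axis. Payload 3.8 kg.
Tool frame: the origin (TCP) lies at the very end of the fingers, on their centre line; the grasp point (between the pads) lies 19 mm behind it (manip.hold_point_z is the distance from the TCP to the grasp point, in m); x points along the fingers, y is the direction in which the jaws open and shut, and the axes are right-handed (so a half turn about x gives the same grasp; the last joint's range is limited). The gripper opens to 88 mm and grips with 3 to 60 N. Pads are 18 mm wide; open, the fingers measure 123 mm over their backs; the gripper's body (75 mm by 187 mm) begins 45 mm behind the grasp point.
Start: joints at [-1.311, 0.264, 1.604, -0, 1.274, -0.037], TCP at [0.197, -0.645, 0.239] pointing down, gripper open.
Joint ranges: [-2.63, 2.63], [-0.94, 2.18], [0.31, 2.57], [-1.31, 4.45], [0, 2.66], [-2.55, 2.55]. Speed limits (rad/s): [2.57, 2.57, 3.14, 3.14, 3.14, 3.14].

## Interface

Orientations are given as a rotation vector (axis times angle).
In Python, from plant import manip gives the robot as it stands.
- The arm moves only by the shell command python3 -m inch 'ROWS' [OPENING] [FORCE]. ROWS is JSON, a list of rows, each an object of numbers: "tx", "ty", "tz": the shift along the tool's x, y, z in mm; "yaw": the turn about the tool's x in rad. A call has exactly 10 rows; each row shifts and turns the commanded pose from where the row before left it, along the tool's axes as they then stand; what a row does not reach is not made up. A row lasts 1/12 s, in which the tool goes at most 41.7 mm and 7.16 degrees, less where a joint would pass 70% of its speed; a pose out of reach is approached as far as the arm can. A call with a gripper value outside its range is refused whole. OPENING is the finger opening in mm, from 0 to 88.1, set as the call begins (- or left out, the last holds). The fingers move at their own pace and stop on an object; FORCE is the grip in N (left out, the last holds). Time passes only in rows, so rows that do not move let the fingers close, or fill a call up. It gives the time, the measured TCP pose, the force and the opening at its end, in the units of the state.
- manip.get_obs(): the state, without advancing time (a new reading comes with each control period).
- manip.get_image(name): name is "scene" or "top"; returns a dict with "pixels" (480x640x3 uint8, red, green, blue), "z_map" (480x640 float32, m along the optical axis (not along the pixel's ray), 0 where there is no reading), "intrinsics" (3x3 intrinsics, pixels), "world_from_camera" (4x4, takes a point from camera to world coordinates). Camera axes: x right, y down, z forward; pixel columns grow to the right and rows downward; lengths in m; the calibration is good to about 2 mm. A picture is of the moment at which its call begins.
- manip.hand_in(): hands the job in, once; it reports no verdict.
The state is a dict: "t": time; "joint_positions": joint angles; "qvel": joint speeds; "joint_efforts": joint torques, N m; "position": TCP position; "tool_rot": TCP orientation; "contact_force": force on the tool from outside, world axes, zero at the start; "moment": the same for the moment, N m; "grip_width": opening from 0.0 (shut) to 1.0 (fully open).
Only numpy, scipy, OpenCV 4.12 (cv2) and the standard library are available. Lean on these libraries where they do the work, as an engineer would, in place of code of your own. Each camera call takes 0.05 s, during which the arm holds its last target. There are 200 camera calls.

## Working session

There is one attempt and no reset: what is moved stays moved. The work goes in short steps, Python scripts to look and compute and a shell command to move; the robot and the scene stay as the last step left them, time stands still between calls to the robot, and variables do not carry over. Pictures are saved under pics/ and viewed, about 8 in all and at most 12, crops included, and the job is handed in when it is done.

```bash
mkdir -p pics; ls
cat > h.py <<'E'
import numpy as np, cv2
from plant import manip
def grab(tag):
    d={}
    for n in ("scene","top"):
        im=manip.get_image(n); d[n]=im
        cv2.imwrite(f"pics/{tag}_{n}.png",im["pixels"][:,:,::-1])
        np.savez(f"pics/{tag}_{n}.npz",**im)
    return d
def world(im):
    K=im["intrinsics"];T=im["world_from_camera"];z=im["z_map"]
    v,u=np.mgrid[:480,:640]
    p=np.stack([(u-K[0,2])/K[0,0]*z,(v-K[1,2])/K[1,1]*z,z],-1)
    return p@T[:3,:3].T+T[:3,3]
E
python3 - <<'E'
from h import *
d=grab("a")
for n in d: print(n,d[n]["intrinsics"][0,0],d[n]["world_from_camera"].round(3).tolist())
o=manip.get_obs();print(o)
E
```

```text
pics
scene 479.4451399488533 [[-0.831, 0.328, -0.449, 1.048], [0.556, 0.49, -0.671, 0.879], [-0.0, -0.808, -0.59, 0.816], [0.0, 0.0, 0.0, 1.0]]
top 488.4637735918192 [[-0.019, -0.995, 0.1, 0.393], [-1.0, 0.018, -0.012, 0.098], [0.01, -0.1, -0.995, 1.221], [0.0, 0.0, 0.0, 1.0]]
{'t': 0.1, 'joint_positions': array([-1.31093961e+00,  2.64667084e-01,  1.60517974e+00, -4.57702177e-05,
        1.27371379e+00, -3.68951841e-02]), 'qvel': array([ 0.00048653, -0.00171547, -0.0014704 ,  0.0004105 , -0.00111557,
       -0.0010798 ]), 'joint_efforts': array([-3.77812307e-05, -5.03622365e+01, -3.58072150e+01,  7.31276907e-02,
        2.33419955e-02, -5.43512465e-05]), 'position': array([ 0.19720832, -0.64490137,  0.2375509 ]), 'tool_rot': array([ 2.06239716,  0.31036518, -2.06294446]), 'contact_force': array([ 0.56531266,  0.09210628, -0.83089391]), 'moment': array([-0.01065017, -0.00196639,  0.0545064 ]), 'grip_width': 1.0005370355560383}
```

View pics/a_scene.png

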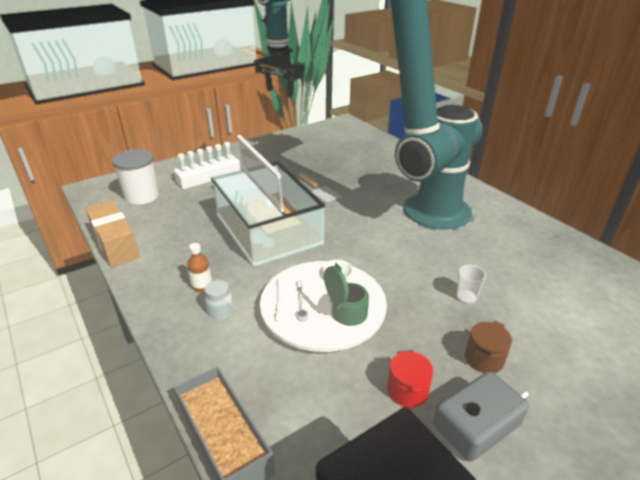

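View pics/a_top.png

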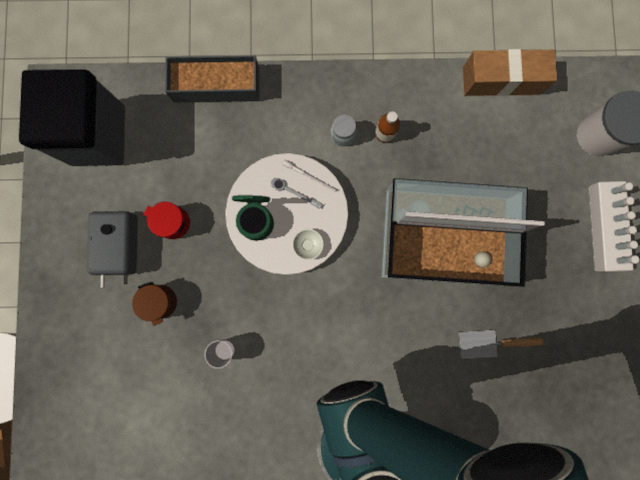

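The flap trim shows in the top view at about (400–543, 223). It is near upright, above the tank at rows 180–285. The canister is at (255,222), with its lid standing on the far side at (251,198). Next I'll measure both.

Run:
```python
from h import *
for n in ("scene","top"):
    im=dict(np.load(f"pics/a_{n}.npz")); w=world(im); hsv=cv2.cvtColor(im["pixels"],cv2.COLOR_RGB2HSV)
    ok=im["z_map"]>0
    g=ok&(hsv[...,0]>50)&(hsv[...,0]<85)&(hsv[...,1]>110)&(w[...,0]>.3)&(w[...,0]<.85)&(abs(w[...,1]-.25)<.12)&(w[...,2]>.05)&(w[...,2]<.22)
    p=w[g];print(n,"green",len(p),p.min(0).round(3),p.max(0).round(3))
    for lo in np.arange(.05,.21,.01):
        q=p[(p[:,2]>=lo)&(p[:,2]<lo+.01)]
        if len(q)>3: print(" z%.2f"%lo,len(q),np.percentile(q,[3,50,97],axis=0)[:,:2].round(3).tolist())
    # rim ring circle
    q=p[(p[:,2]>.096)&(p[:,2]<.112)]
    if len(q)>10:
        (c,r)=cv2.minEnclosingCircle(q[:,:2].astype(np.float32));print(" rim",c,r)
    # trim
    t=ok&(w[...,2]>.2)&(w[...,2]<.27)&(w[...,0]>.4)&(w[...,0]<.8)&(w[...,1]<.0)&(w[...,1]>-.45)&(hsv[...,1]<60)
    q=w[t];print(" trim",len(q))
    if len(q)>10:
        print(np.percentile(q,[1,50,99],axis=0).round(3).tolist()); print(" line",np.polyfit(q[:,1],q[:,0],1))
    # tank top edges z~.13
    t=ok&(abs(w[...,2]-.133)<.007)&(w[...,0]>.4)&(w[...,0]<.9)&(w[...,1]<.05)&(w[...,1]>-.5)
    q=w[t];print(" tank",len(q),np.percentile(q,[1,50,99],axis=0).round(3).tolist(), cv2.minAreaRect(q[:,:2].astype(np.float32)))
    # turntable
    t=ok&(abs(w[...,2]-.04)<.006)&(hsv[...,1]<40)&(hsv[...,2]>150)&(abs(w[...,1]-.2)<.25)&(w[...,0]>.3)
    q=w[t];print(" tt",len(q),cv2.minEnclosingCircle(q[:,:2].astype(np.float32)))
im=cv2.imread("pics/a_scene.png");a=cv2.resize(im[240:340,250:400],None,fx=5,fy=5,interpolation=cv2.INTER_CUBIC)
cv2.imwrite("pics/c1.png",a[:500,:750])
```

```text
Traceback (most recent call last):
ValueError: zero-size array to reduction operation minimum which has no identity
```

```bash
cat > m.py <<'E'
from h import *
for n in ("scene","top"):
    im=dict(np.load(f"pics/a_{n}.npz")); w=world(im); hsv=cv2.cvtColor(im["pixels"],cv2.COLOR_RGB2HSV)
    ok=im["z_map"]>0
    for v,u in ([(310,350),(285,334)] if n=="scene" else [(220,255),(198,250),(234,240),(223,450),(223,415)]): print(n,u,v,hsv[v,u],w[v,u].round(3),ok[v,u])
    g=ok&(hsv[...,0]>50)&(hsv[...,0]<95)&(hsv[...,1]>90)&(w[...,2]>.05)&(w[...,2]<.22)&(w[...,0]>.35)&(w[...,0]<.9)&(w[...,1]>.1)&(w[...,1]<.42)
    p=w[g];print(n,"green",len(p))
    for lo in np.arange(.05,.21,.01):
        q=p[(p[:,2]>=lo)&(p[:,2]<lo+.01)]
        if len(q)>3: print(" z%.2f"%lo,len(q),np.percentile(q,[3,50,97],axis=0)[:,:2].round(3).tolist())
    q=p[(p[:,2]>.096)&(p[:,2]<.112)]
    if len(q)>10:
        (c,r)=cv2.minEnclosingCircle(q[:,:2].astype(np.float32));print(" rim",c,r)
    t=ok&(w[...,2]>.2)&(w[...,2]<.27)&(w[...,0]>.4)&(w[...,0]<.8)&(w[...,1]<.0)&(w[...,1]>-.45)&(hsv[...,1]<60)
    q=w[t];print(" trim",len(q))
    if len(q)>10:
        print(np.percentile(q,[1,50,99],axis=0).round(3).tolist()); print(" line",np.polyfit(q[:,1],q[:,0],1))
    t=ok&(abs(w[...,2]-.133)<.007)&(w[...,0]>.4)&(w[...,0]<.9)&(w[...,1]<.05)&(w[...,1]>-.5)
    q=w[t];print(" tank",len(q))
    if len(q)>10: print(np.percentile(q,[1,50,99],axis=0).round(3).tolist(), cv2.minAreaRect(q[:,:2].astype(np.float32)))
    t=ok&(abs(w[...,2]-.04)<.006)&(hsv[...,1]<40)&(hsv[...,2]>150)&(w[...,1]>-.05)&(w[...,1]<.45)&(w[...,0]>.3)
    q=w[t];print(" tt",len(q))
    if len(q)>10: print(cv2.minEnclosingCircle(q[:,:2].astype(np.float32)))
im=cv2.imread("pics/a_scene.png");a=cv2.resize(im[240:340,250:400],None,fx=5,fy=5,interpolation=cv2.INTER_CUBIC)
cv2.imwrite("pics/c1.png",a)
E
python3 m.py
```

```text
scene 350 310 [ 61  49 135] [0.569 0.287 0.091] True
scene 334 285 [ 50  41 111] [0.59  0.255 0.149] True
scene green 0
 trim 733
[[0.505, -0.347, 0.201], [0.521, -0.188, 0.231], [0.533, -0.07, 0.254]]
 line [0.08692321 0.53719333]
 tank 2474
[[0.403, -0.359, 0.127], [0.564, -0.165, 0.136], [0.776, -0.05, 0.14]] ((0.589417040348053, -0.2098267376422882), (0.3190610110759735, 0.38459882140159607), 88.32512664794922)
 tt 6436
((0.6522507667541504, 0.10207262635231018), 0.27685314416885376)
top 255 220 [90 12 21] [0.542 0.246 0.102] True
top 250 198 [ 72 132  52] [0.578 0.244 0.191] True
top 240 234 [ 16  27 202] [0.517 0.29  0.039] True
top 450 223 [ 30  14 107] [ 0.517 -0.181  0.189] True
top 415 223 [  9  24 105] [ 0.522 -0.112  0.159] True
top green 661
 z0.05 6 [[0.502, 0.214], [0.508, 0.229], [0.522, 0.244]]
 z0.06 12 [[0.502, 0.213], [0.505, 0.233], [0.523, 0.254]]
 z0.07 10 [[0.503, 0.212], [0.511, 0.223], [0.525, 0.255]]
 z0.08 19 [[0.502, 0.208], [0.511, 0.224], [0.538, 0.252]]
 z0.09 118 [[0.503, 0.209], [0.519, 0.235], [0.573, 0.288]]
 z0.10 318 [[0.508, 0.213], [0.549, 0.24
[... 283 characters left out ...]
, 0.218], [0.584, 0.285]]
 z0.17 33 [[0.577, 0.214], [0.581, 0.263], [0.586, 0.282]]
 z0.18 54 [[0.577, 0.225], [0.579, 0.249], [0.584, 0.273]]
 z0.19 23 [[0.577, 0.238], [0.579, 0.247], [0.581, 0.26]]
 z0.20 8 [[0.578, 0.236], [0.579, 0.244], [0.581, 0.258]]
 rim (0.544241726398468, 0.24945609271526337) 0.042598970234394073
 trim 1119
[[0.503, -0.351, 0.201], [0.517, -0.214, 0.25], [0.533, -0.076, 0.256]]
 line [0.08849434 0.5363552 ]
 tank 4729
[[0.402, -0.368, 0.129], [0.572, -0.205, 0.137], [0.775, -0.058, 0.14]] ((0.5908200144767761, -0.21612811088562012), (0.3167955279350281, 0.383732408285141), 88.34259033203125)
 tt 7767
((0.5683035850524902, 0.1773947924375534), 0.14950941503047943)
```

```bash
ls pics
```

```text
a_scene.npz
a_scene.png
a_top.npz
a_top.png
c1.png
```

```bash
cat > m2.py <<'E'
from h import *
from scipy.spatial.transform import Rotation as Ro
print("R cols",Ro.from_rotvec(manip.get_obs()["tool_rot"]).as_matrix().round(3).tolist())
im=dict(np.load("pics/a_top.npz")); w=world(im); hsv=cv2.cvtColor(im["pixels"],cv2.COLOR_RGB2HSV)
def pl(p):
    c=p.mean(0);n=np.linalg.svd(p-c)[2][2];return len(p),c.round(4),n.round(3)
s=w[190:206,225:280].reshape(-1,3);s=s[(s[:,2]>.115)&(s[:,2]<.21)];print("lid",pl(s),np.polyfit(s[:,1],s[:,0],1),np.ptp(s,axis=0))
ws=world(dict(np.load("pics/a_scene.npz")))
s=ws[262:305,322:350].reshape(-1,3);s=s[(s[:,2]>.12)&(s[:,2]<.21)];print("lid scene",pl(s))
for n,W in(("top",w),("sc",ws)):
    m=(W[...,2]>.238)&(W[...,2]<.27)&(W[...,0]>.4)&(W[...,0]<.6)&(W[...,1]<0)&(W[...,1]>-.45)
    q=W[m];print("trim",n,pl(q),np.percentile(q,[1,99],axis=0).round(3).tolist())
# tank black rim in top view: outer extents at z .13
for x in np.arange(.36,.76,.01):
    m=(abs(w[...,2]-.133)<.012)&(abs(w[...,0]-x)<.005)&(w[...,1]>-.42)&(w[...,1]<0)
    q=w[m]
    if len(q):print(round(x,2),len(q),q[:,1].min().round(3),q[:,1].max().round(3),np.median(q[:,2]).round(3),end="; ")
E
python3 m2.py
```

```text
R cols [[-0.001, 0.292, -0.956], [0.002, -0.956, -0.292], [-1.0, -0.002, -0.0]]
lid (246, array([0.5812, 0.2449, 0.1724]), array([-0.999,  0.025, -0.021])) [0.02408582 0.57531923] [0.01230744 0.08259963 0.082201  ]
lid scene (697, array([0.5869, 0.2591, 0.1582]), array([ 0.991, -0.003,  0.133]))
trim top (717, array([ 0.5185, -0.214 ,  0.2515]), array([-0.677,  0.06 ,  0.734])) [[0.504, -0.351, 0.243], [0.533, -0.077, 0.256]]
trim sc (286, array([ 0.5209, -0.1958,  0.2486]), array([ 0.949, -0.082,  0.303])) [[0.505, -0.345, 0.238], [0.534, -0.07, 0.254]]
0.38 36 -0.354 -0.308 0.135; 0.39 188 -0.354 -0.198 0.136; 0.4 225 -0.358 -0.07 0.135; 0.41 124 -0.36 -0.052 0.135; 0.42 47 -0.36 -0.053 0.135; 0.43 46 -0.36 -0.055 0.135; 0.44 45 -0.361 -0.056 0.135; 0.45 43 -0.361 -0.056 0.134; 0.46 45 -0.363 -0.057 0.135; 0.47 40 -0.362 -0.058 0.135; 0.48 45 -0.366 -0.059 0.134; 0.49 44 -0.367 -0.06 0.135; 0.5 65 -0.367 -0.061 0.137; 0.51 91 -0.299 -0.062 0.139; 0.52 70 -0.178 -0.063 0.139; 0.53 78 -0.368 -0.064 0.137; 0.54 282 -0.369 -0.064 0.138; 0.55 535 -0.369 -0.066 0.138; 0.56 593 -0.372 -0.066 0.137; 0.57 597 -0.373 -0.067 0.138; 0.58 590 -0.373 -0.067 0.138; 0.59 594 -0.374 -0.069 0.138; 0.6 578 -0.375 -0.07 0.138; 0.61 428 -0.353 -0.07 0.137; 0.62 197 -0.22 -0.072 0.137; 0.63 27 -0.123 -0.072 0.135;
```

View pics/c1.png

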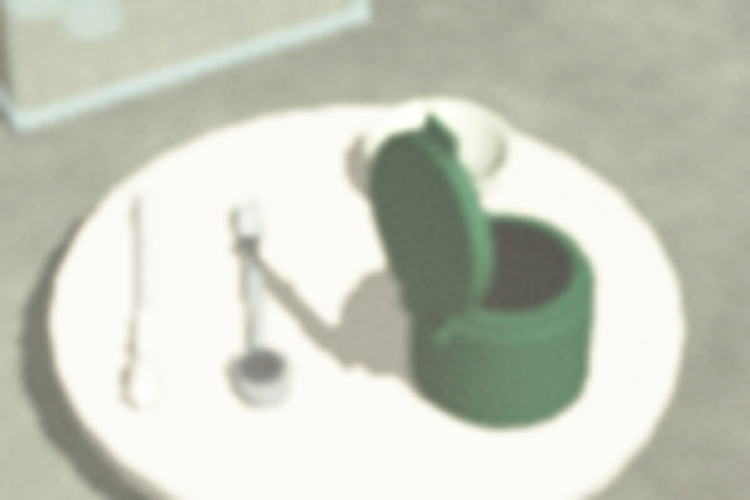

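The crop shows the lid leaning slightly towards closing, with its hinge on the +x side. The measurements are consistent with the given sizes:
- **Canister:** axis at about (0.544, 0.249).
- **Flap:** near upright at x≈0.519, y≈-0.214, yaw -0.088.

The first move is up, then yaw to align with the flap.

```bash
python3 -m inch '[{"tx":-20,"yaw":0.077},{"tx":-20,"yaw":0.077},{"tx":-20,"yaw":0.077},{"tx":-20,"yaw":0.077},{"tx":-20,"yaw":0.077},{"ty":-14,"tz":-10},{"ty":-28,"tz":-21},{"ty":-28,"tz":-21},{"ty":-28,"tz":-21},{"ty":-28,"tz":-21}]' 0 && python3 -m inch '[{"ty":-28,"tz":-21},{"ty":-28,"tz":-21},{"ty":-28,"tz":-21},{"ty":-28,"tz":-21},{"ty":-28,"tz":-21},{"ty":-28,"tz":-21},{"ty":-28,"tz":-21},{"ty":-28,"tz":-21},{"ty":-28,"tz":-21},{"ty":-28,"tz":-21}]'
```

```text
validation failed for argument at $[0]...
```

```bash
python3 -m inch '[{"tx":-20,"ty":0,"tz":0,"yaw":0.077},{"tx":-20,"ty":0,"tz":0,"yaw":0.077},{"tx":-20,"ty":0,"tz":0,"yaw":0.077},{"tx":-20,"ty":0,"tz":0,"yaw":0.077},{"tx":-20,"ty":0,"tz":0,"yaw":0.077},{"tx":0,"ty":-14,"tz":-10,"yaw":0},{"tx":0,"ty":-28,"tz":-21,"yaw":0},{"tx":0,"ty":-28,"tz":-21,"yaw":0},{"tx":0,"ty":-28,"tz":-21,"yaw":0},{"tx":0,"ty":-28,"tz":-21,"yaw":0}]' 0
```

```text
t: 0.93
position: [0.303, -0.5257, 0.3369]
tool_rot: [-2.175, 0.092, 2.177]
contact_force: [-0.2, -0.6, 0.3]
grip_width: 0.268
```

```bash
python3 -m inch '[{"tx":0,"ty":-33,"tz":-24,"yaw":0},{"tx":0,"ty":-33,"tz":-24,"yaw":0},{"tx":0,"ty":-33,"tz":-24,"yaw":0},{"tx":0,"ty":-33,"tz":-24,"yaw":0},{"tx":0,"ty":-33,"tz":-24,"yaw":0},{"tx":0,"ty":-33,"tz":-24,"yaw":0},{"tx":0,"ty":-33,"tz":-24,"yaw":0},{"tx":0,"ty":-33,"tz":-24,"yaw":0},{"tx":0,"ty":-33,"tz":-24,"yaw":0},{"tx":0,"ty":-33,"tz":-24,"yaw":0}]'
python3 - <<'E'
from h import *
from scipy.spatial.transform import Rotation as Ro
o=manip.get_obs();print(o["position"],Ro.from_rotvec(o["tool_rot"]).as_matrix().round(3).tolist())
E
```

```text
t: 1.77
position: [0.5706, -0.2176, 0.3371]
tool_rot: [-2.175, 0.092, 2.179]
contact_force: [0.7, -0.1, 0.1]
grip_width: 0.006
[ 0.57057168 -0.21762123  0.33713118] [[-0.002, -0.086, -0.996], [0.001, -0.996, 0.086], [-1.0, -0.001, 0.002]]
```

```bash
python3 -m inch '[{"tx":29,"ty":0,"tz":0,"yaw":0},{"tx":29,"ty":0,"tz":0,"yaw":0},{"tx":29,"ty":0,"tz":0,"yaw":0},{"tx":28,"ty":0,"tz":0,"yaw":0},{"tx":0,"ty":0,"tz":14,"yaw":0},{"tx":0,"ty":0,"tz":14,"yaw":0},{"tx":0,"ty":0,"tz":14,"yaw":0},{"tx":1,"ty":0,"tz":7,"yaw":0},{"tx":1,"ty":0,"tz":7,"yaw":0},{"tx":1,"ty":0,"tz":7,"yaw":0}]'
```

```text
t: 2.6
position: [0.5073, -0.2144, 0.2202]
tool_rot: [-2.177, 0.095, 2.176]
contact_force: [2.3, 0.2, -1.1]
grip_width: 0.006
```

The 2.3 N contact force matches the stiff hinge, so I'll carry on along the arc.

```bash
python3 -m inch '[{"tx":4,"ty":0,"tz":10,"yaw":0},{"tx":4,"ty":0,"tz":10,"yaw":0},{"tx":6,"ty":0,"tz":9,"yaw":0},{"tx":7,"ty":0,"tz":9,"yaw":0},{"tx":8,"ty":0,"tz":7,"yaw":0},{"tx":9,"ty":0,"tz":7,"yaw":0},{"tx":10,"ty":0,"tz":5,"yaw":0},{"tx":10,"ty":0,"tz":4,"yaw":0},{"tx":5,"ty":0,"tz":2,"yaw":0},{"tx":5,"ty":0,"tz":2,"yaw":0}]'
python3 -m inch '[{"tx":4,"ty":0,"tz":0,"yaw":0},{"tx":4,"ty":0,"tz":0,"yaw":0},{"tx":3,"ty":0,"tz":0,"yaw":0},{"tx":0,"ty":0,"tz":0,"yaw":0},{"tx":0,"ty":0,"tz":0,"yaw":0},{"tx":0,"ty":0,"tz":0,"yaw":0},{"tx":0,"ty":0,"tz":0,"yaw":0},{"tx":0,"ty":0,"tz":0,"yaw":0},{"tx":0,"ty":0,"tz":0,"yaw":0},{"tx":0,"ty":0,"tz":0,"yaw":0}]'
python3 - <<'E'
from h import *
grab("b")
E
```

```text
t: 3.43
position: [0.4421, -0.2091, 0.1514]
tool_rot: [-2.175, 0.095, 2.177]
contact_force: [0.4, 0.4, -0.2]
grip_width: 0.003
t: 4.27
position: [0.4429, -0.2094, 0.1419]
tool_rot: [-2.177, 0.096, 2.176]
contact_force: [0.1, -0.2, -0.1]
grip_width: 0.007
```

View pics/b_scene.png

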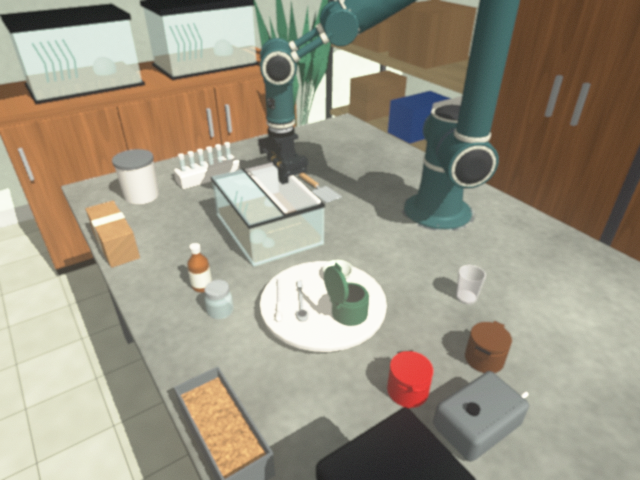

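The flap appears down, with the pane covering the front opening at about (285,190). Force is about zero though, so I'll press gently to seat it.

```bash
python3 -m inch '[{"tx":2,"ty":0,"tz":0,"yaw":0},{"tx":2,"ty":0,"tz":0,"yaw":0},{"tx":2,"ty":0,"tz":0,"yaw":0},{"tx":1,"ty":0,"tz":0,"yaw":0},{"tx":1,"ty":0,"tz":0,"yaw":0},{"tx":0,"ty":0,"tz":0,"yaw":0},{"tx":0,"ty":0,"tz":0,"yaw":0},{"tx":0,"ty":0,"tz":0,"yaw":0},{"tx":0,"ty":0,"tz":0,"yaw":0},{"tx":0,"ty":0,"tz":0,"yaw":0}]'
```

```text
t: 5.2
position: [0.4433, -0.2097, 0.1396]
tool_rot: [-2.177, 0.096, 2.176]
contact_force: [-14.3, 7.7, 35.9]
grip_width: 0.002
```

The tip stopped at z=0.1396 under 36 N, which is the pane's top when flat, so the flap is shut. Now to the canister.

```bash
python3 -m inch '[{"tx":-40,"ty":0,"tz":0,"yaw":0},{"tx":-40,"ty":0,"tz":0,"yaw":-0.033},{"tx":-40,"ty":0,"tz":0,"yaw":-0.033},{"tx":-40,"ty":0,"tz":0,"yaw":0},{"tx":-40,"ty":0,"tz":0,"yaw":0},{"tx":0,"ty":-33,"tz":-13,"yaw":0},{"tx":0,"ty":-33,"tz":-13,"yaw":0},{"tx":0,"ty":-33,"tz":-13,"yaw":0},{"tx":0,"ty":-33,"tz":-13,"yaw":0},{"tx":0,"ty":-33,"tz":-13,"yaw":0}]'
python3 -m inch '[{"tx":0,"ty":-33,"tz":-13,"yaw":0},{"tx":0,"ty":-33,"tz":-13,"yaw":0},{"tx":0,"ty":-33,"tz":-13,"yaw":0},{"tx":0,"ty":-33,"tz":-13,"yaw":0},{"tx":0,"ty":-33,"tz":-13,"yaw":0},{"tx":0,"ty":-33,"tz":-13,"yaw":0},{"tx":0,"ty":-33,"tz":-13,"yaw":0},{"tx":0,"ty":-33,"tz":-14,"yaw":0},{"tx":0,"ty":-33,"tz":-15,"yaw":0},{"tx":0,"ty":0,"tz":0,"yaw":0}]'
```

```text
t: 6.03
position: [0.5117, -0.0444, 0.3338]
tool_rot: [-2.211, 0.025, 2.21]
contact_force: [0.9, -0.6, 0.5]
grip_width: 0.003
t: 6.87
position: [0.6392, 0.254, 0.3314]
tool_rot: [-2.21, 0.017, 2.213]
contact_force: [0.2, -0.4, -0.1]
grip_width: 0.006
```

```bash
python3 -m inch '[{"tx":32,"ty":1,"tz":0,"yaw":0},{"tx":32,"ty":1,"tz":0,"yaw":0},{"tx":32,"ty":1,"tz":0,"yaw":0},{"tx":32,"ty":1,"tz":0,"yaw":0},{"tx":32,"ty":1,"tz":0,"yaw":0},{"tx":0,"ty":0,"tz":11,"yaw":0},{"tx":0,"ty":0,"tz":10,"yaw":0},{"tx":0,"ty":0,"tz":8,"yaw":0},{"tx":0,"ty":0,"tz":6,"yaw":0},{"tx":0,"ty":0,"tz":6,"yaw":0}]'
python3 - <<'E'
from h import *
d=grab("c")
cv2.imwrite("pics/c2.png",cv2.resize(cv2.imread("pics/c_scene.png")[220:340,250:410],None,fx=4,fy=4))
E
```

```text
t: 7.7
position: [0.5976, 0.245, 0.1771]
tool_rot: [-2.215, 0.022, 2.204]
contact_force: [-0.7, -0.7, 1.0]
grip_width: 0.008
```

View pics/c2.png

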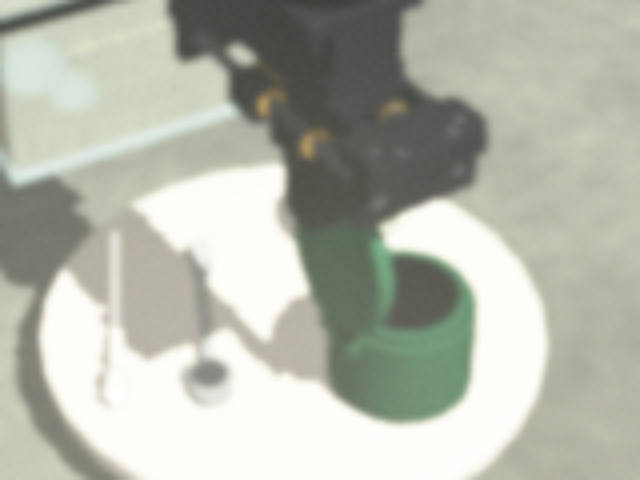

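The fingers are behind the lid at about (320,210) in the crop, and the canister hasn't moved. I'll push along the arc slowly.

```bash
python3 -m inch '[{"tx":0,"ty":0,"tz":5,"yaw":0},{"tx":1,"ty":0,"tz":5,"yaw":0},{"tx":1,"ty":0,"tz":5,"yaw":0},{"tx":1,"ty":0,"tz":5,"yaw":0},{"tx":1,"ty":0,"tz":5,"yaw":0},{"tx":2,"ty":0,"tz":5,"yaw":0},{"tx":2,"ty":0,"tz":4,"yaw":0},{"tx":3,"ty":0,"tz":4,"yaw":0},{"tx":3,"ty":0,"tz":4,"yaw":0},{"tx":0,"ty":0,"tz":0,"yaw":0}]'
python3 -m inch '[{"tx":4,"ty":0,"tz":4,"yaw":0},{"tx":4,"ty":0,"tz":4,"yaw":0},{"tx":4,"ty":0,"tz":4,"yaw":0},{"tx":5,"ty":0,"tz":3,"yaw":0},{"tx":5,"ty":0,"tz":3,"yaw":0},{"tx":5,"ty":0,"tz":3,"yaw":0},{"tx":5,"ty":0,"tz":2,"yaw":0},{"tx":5,"ty":0,"tz":1,"yaw":0},{"tx":3,"ty":0,"tz":0,"yaw":0},{"tx":0,"ty":0,"tz":0,"yaw":0}]'
```

```text
t: 8.63
position: [0.5535, 0.245, 0.1586]
tool_rot: [-2.208, 0.025, 2.213]
contact_force: [0.1, 0.1, 0.9]
grip_width: 0.006
t: 9.47
position: [0.5302, 0.2455, 0.1186]
tool_rot: [-2.209, 0.025, 2.212]
contact_force: [-0.3, -0.3, -0.3]
grip_width: 0.001
```

```bash
python3 -m inch '[{"tx":1,"ty":0,"tz":0,"yaw":0},{"tx":1,"ty":0,"tz":0,"yaw":0},{"tx":1,"ty":0,"tz":0,"yaw":0},{"tx":1,"ty":0,"tz":0,"yaw":0},{"tx":1,"ty":0,"tz":0,"yaw":0},{"tx":0,"ty":0,"tz":0,"yaw":0},{"tx":0,"ty":0,"tz":0,"yaw":0},{"tx":0,"ty":0,"tz":0,"yaw":0},{"tx":0,"ty":0,"tz":0,"yaw":0},{"tx":0,"ty":0,"tz":0,"yaw":0}]'
```

```text
t: 10.3
position: [0.5309, 0.2458, 0.1147]
tool_rot: [-2.21, 0.024, 2.21]
contact_force: [0.4, -0.3, -0.2]
grip_width: 0.004
```

```bash
python3 -m inch '[{"tx":1,"ty":0,"tz":0,"yaw":0},{"tx":1,"ty":0,"tz":0,"yaw":0},{"tx":0,"ty":0,"tz":0,"yaw":0},{"tx":1,"ty":0,"tz":0,"yaw":0},{"tx":0,"ty":0,"tz":0,"yaw":0},{"tx":0,"ty":0,"tz":0,"yaw":0},{"tx":0,"ty":0,"tz":0,"yaw":0},{"tx":0,"ty":0,"tz":0,"yaw":0},{"tx":0,"ty":0,"tz":0,"yaw":0},{"tx":0,"ty":0,"tz":0,"yaw":0}]'
```

```text
t: 11.13
position: [0.5322, 0.2464, 0.1141]
tool_rot: [-2.213, 0.023, 2.206]
contact_force: [-2.2, -0.9, 9.7]
grip_width: 0.002
```

The lid stopped the tip at z=0.1141 under about 10 N; fully shut is 0.114. Next I retract and check.

```bash
python3 -m inch '[{"tx":-25,"ty":0,"tz":0,"yaw":0},{"tx":-35,"ty":0,"tz":0,"yaw":0},{"tx":-35,"ty":0,"tz":0,"yaw":0},{"tx":-35,"ty":0,"tz":0,"yaw":0},{"tx":-35,"ty":0,"tz":0,"yaw":0},{"tx":-35,"ty":0,"tz":0,"yaw":0},{"tx":0,"ty":40,"tz":0,"yaw":0},{"tx":0,"ty":40,"tz":0,"yaw":0},{"tx":0,"ty":40,"tz":0,"yaw":0},{"tx":0,"ty":40,"tz":0,"yaw":0}]'
python3 -m inch '[{"tx":0,"ty":40,"tz":0,"yaw":0},{"tx":0,"ty":40,"tz":0,"yaw":0},{"tx":0,"ty":40,"tz":0,"yaw":0},{"tx":0,"ty":40,"tz":0,"yaw":0},{"tx":0,"ty":40,"tz":0,"yaw":0},{"tx":0,"ty":40,"tz":0,"yaw":0},{"tx":0,"ty":40,"tz":0,"yaw":0},{"tx":0,"ty":40,"tz":0,"yaw":0},{"tx":0,"ty":40,"tz":0,"yaw":0},{"tx":0,"ty":40,"tz":0,"yaw":0}]'
python3 - <<'E'
from h import *
d=grab("d")
def g(n,tag):
    im=dict(np.load(f"pics/{tag}_{n}.npz"));w=world(im);hsv=cv2.cvtColor(im["pixels"],cv2.COLOR_RGB2HSV);return w,hsv
w,hsv=g("top","d")
m=(hsv[...,0]>50)&(hsv[...,0]<95)&(hsv[...,1]>90)&(w[...,2]>.05)&(w[...,2]<.25)&(w[...,0]>.4)&(w[...,0]<.7)&(w[...,1]>.15)&(w[...,1]<.35)
p=w[m];q=p[p[:,2]>.105];c=q.mean(0);n=np.linalg.svd(q-c)[2][2]
print("lid",len(q),q.min(0),q.max(0),n,cv2.minEnclosingCircle(q[:,:2].astype(np.float32)))
for n in("top","scene"):
    w,_=g(n,"d");m=(w[...,2]>.1365)&(w[...,2]<.26)&(w[...,0]>.37)&(w[...,0]<.5)&(w[...,1]<-.06)&(w[...,1]>-.37)
    q=w[m];print("flap",n,len(q),q[:,2].max() if len(q) else 0,np.median(q,axis=0))
cv2.imwrite("pics/d2.png",cv2.resize(np.hstack([cv2.imread("pics/d_top.png")[100:400,180:560],cv2.imread("pics/d_scene.png")[120:420,150:530]]),None,fx=1.05,fy=1.05))
E
```

```text
t: 11.97
position: [0.5271, 0.0846, 0.3121]
tool_rot: [-2.212, 0.023, 2.21]
contact_force: [1.2, 0.0, -1.2]
grip_width: 0.003
t: 12.8
position: [0.518, -0.3161, 0.3117]
tool_rot: [-2.21, 0.025, 2.21]
contact_force: [-0.0, -0.3, 0.0]
grip_width: 0.007
lid 1051 [0.4930958  0.20815037 0.10579345] [0.58514391 0.29031499 0.11956593] [-0.01829069 -0.00430663  0.99982344] ((0.5389729142189026, 0.2507689297199249), 0.046359091997146606)
flap top 5785 0.14848050073414787 [ 0.44823376 -0.21868113  0.14034363]
flap scene 1632 0.14600384665666588 [ 0.45019116 -0.19523883  0.13965583]
```

View pics/d2.png

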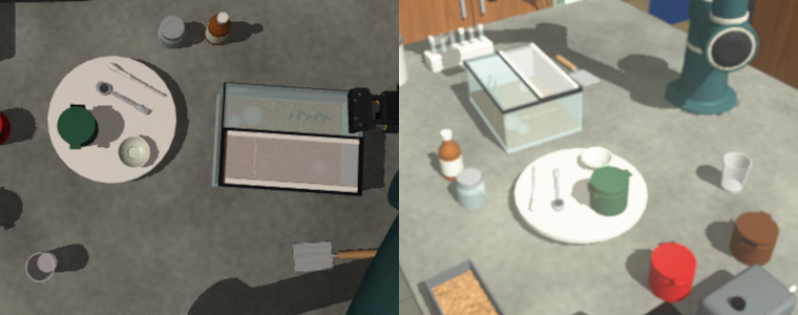

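The crops show the flap lying flat over the front half of the tank at (290,160), and the lid shut on the canister at (77,126) top and (610,190) scene. Everything else is in place, and the arm is clear.

```bash
python3 -c "
from plant import manip
print(manip.hand_in())"
```

```text
the job is handed in; nothing more can be done
None
```

I pushed the tank's flap shut first, then the green canister's lid, using closed fingers only and picking nothing up. I handed the job in at about 13 s of the 54 s allowed.

- **Flap:** lies flat. The fingertip stopped on the pane at z = 0.1396 m (0.1395 m expected for shut) while I pressed down with 36 N. Afterwards the depth images put the pane at about 0.140 m.
- **Lid:** fully shut. The fingertip stopped on it at z = 0.1141 m (0.114 m expected) under about 10 N. The lid's fitted normal is within about 1° of vertical.
- **Everything else:** in the last images the canister stands where it was, to within a few mm. The other things and look-alikes in view looked unmoved, judged by eye. The arm was raised clear and touching nothing.

No check failed or disagreed. One early move was refused because its rows left out unused keys; nothing moved, and I resent it with all the keys filled in.

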